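# Present a warmed control tube to the barcode reader

## Task

Book in the warmed control: draw the one tall tube straight up out of the block heater, leaving the short tubes standing in their bores. Then lay it over and hold it level in mid-air in front of the barcode reader, parallel to its window (the reader's scan line is level), with the label towards the glass, centred on the window and about 100 mm away from it. Finish while holding it there still; do not touch the reader, put the tube down or let go.

Things in the scene. Friction and masses are not known exactly. Their poses are not given: they have to be found in the camera images.
- tall_tube: The tall control tube, 112 mm long, 30 g: amber tube, diameter 16 mm; white ribbed cap (diameter 18 mm) from 92 to 112 mm up, to grip it by. Origin: centre of its bottom end, z along the tube to the cap. Its white label with black bars is on its -x side, 36 to 82 mm up, facing the robot at the start within 30 degrees. It stands loose in a bore 42 mm deep, its top 70 mm out of the block.
- tall_label (a point): Centre of the tall tube's label, on the tube's surface, 59 mm up from the bottom on its -x side; same axes as the tube, so the label faces along -x.
- short_tube_a: One of three short control tubes, same shape as the tall one but 78 mm long in all: tube 16 mm in diameter, cap 18 mm in diameter. Origin: centre of its bottom end, z up. It stands in a bore with its top 36 mm out of the block. Leave it alone.
- short_tube_b: Another short control tube, as short_tube_a. Leave it alone.
- short_tube_c: Another short control tube, as short_tube_a. Leave it alone.
- heater: Block heater, fixed: white housing 128 x 148 mm (x, y), keypad nose reaching 103 mm in front (-x) of its centre; aluminium block with its flat top 76 mm above the bench, six upright bores 17.2 mm in diameter, 42 mm deep, at x = -25, +25 mm and y = -38, 0, +38 mm. Origin: under the middle of the block. (Far to its right hangs a solid bulb lamp, near world x 0.4, y -0.5, z 0.5.)
- reader: Barcode reader, fixed: grey head 44 x 74 x 84 mm (top at 178 mm) on a post and a round black foot 92 mm in diameter. Origin: on the bench under the foot's centre. Its upright window looks along its own -x axis (slantwise back to the robot and its right); its scan line is level, along its y axis.
- reader_window (a point): Centre of the reader's dark window (60 mm wide, 56 mm high), 130 mm above the bench, 26 mm in front (-x) of the reader's origin; same axes as the reader.
Not all that is in view belongs to the job. Leave any brown look-alike of the reader alone.

How it is judged:
By the outcome, as a careful person would: the job done as asked, in the order asked, and still so for the second after the job is handed in, while the arm keeps its last pose, push and grip.
It also fails if it takes over 37 s, if anything falls off the work surface, if the arm or the gripper's body presses on something with over 40 N, if the wrist force passes 120 N, or if a joint passes its speed limit or range.

## Robot

A 6-joint arm with a two-finger parallel gripper is mounted at the origin on a cart in front of the work surface, level with it; the furniture and walls round the work are solid. World frame = base frame: x ahead of the robot, y to its left, z up, the work surface at z = 0. Lengths are in mm, angles in degrees, forces in N, time in s.
With the tool pointing down it reaches from about 275 to 750 mm from the base axis. Payload 10.2 kg.
Tool frame: the origin (TCP) lies at the centre of the arm's flange, where the gripper is bolted on; the fingertips stand 173 mm ahead of it and the grasp point (between the pads) lies 155 mm ahead of it; z points along the fingers, y is the line along which they close (so a half turn about z gives the same grasp; the last joint's range is limited). The gripper opens to 85 mm and grips with 20 to 120 N. Pads are 22 mm wide; open, the fingers measure 114 mm over their backs; the gripper's body (76 mm by 85 mm) begins 54 mm behind the grasp point. The pads swing forward as they close: fully open they stand 13 mm farther back than shut.
Start: joints at [58.648, 17.928, 85.812, -0, 76.261, -12.8], TCP at [167.053, 497.72, 404.694] pointing down, gripper open.
Joint ranges: [-168.41, 168.41], [-55.51, 124.54], [10.69, 146.95], [-70.63, 250.63], [1, 178], [-165.06, 165.06]. Speed limits (degrees/s): [136.94, 136.94, 172.46, 180, 180, 180].

## Interface

Orientations are given as a 3x3 rotation matrix whose columns are the frame's x, y, z axes.
In Python, from station import arm gives the robot as it stands.
- The arm moves only by the tool apply_moves, never from a script. Its argument "series" is a list that holds one entry, the list of rows, each a list of 7 numbers: the shift along the tool's x, y, z in mm, then the turn, a rotation vector about the tool's x, y, z in rad, then the closure, from -1 (fully open) to 1 (shut). In form: [[[dx, dy, dz, wx, wy, wz, fingers], ...]]. A call has 1 to 10 rows; each row is the pose to reach, as a shift and turn from the pose commanded when the call began, along the tool's axes at that moment; what a row does not reach only later rows make up. A row lasts 1/8 s, in which the tool goes at most 62.5 mm and 10.7 degrees, less where a joint would pass 70% of its speed; a pose out of reach is approached as far as the arm can. A call with a gripper value outside its range is refused whole. The fingers move at their own pace and stop on an object; the grip force is fixed at half the most. Time passes only in rows, so rows that repeat a pose let the fingers close. It gives the time, the measured TCP pose, the force, the opening and the grip force at its end, in the units of the state.
- arm.read_state(): the state, without advancing time (a new reading comes with each control period).
- arm.get_image(name): name is "scene" or "side" or "wrist"; returns a dict with "frame" (480x640x3 uint8, blue, green, red), "K" (3x3 intrinsics, pixels), "R" (3x3) and "t" (3): a world point X has camera coordinates R X + t. Camera axes: x right, y down, z forward; pixel columns grow to the right and rows downward; lengths in mm; the calibration is good to about 2 mm. A picture is of the moment at which its call begins. There is no depth.
- arm.finish_job(): hands the job in; it is judged then, once.
The state is a dict: "time_s": time; "q": joint angles; "qd": joint speeds; "joint_torque": joint torques, N m; "ee_pos": TCP position; "tcp_rot": TCP orientation; "contact_force": force on the tool from outside, world axes, zero at the start; "ft_torque": the same for the moment, N m; "gripper_width": finger opening in mm; "grasp_force": force on a finger pad.
Only numpy, scipy, OpenCV 4.12 (cv2) and the standard library are available. Lean on these libraries where they do the work, as an engineer would, in place of code of your own. Each camera call takes 0.05 s, during which the arm holds its last target. There are 200 camera calls.

## Working session

There is one attempt and no reset: what is moved stays moved. The work goes in short steps, Python scripts to look and compute and a tool call to move; the robot and the scene stay as the last step left them, time stands still between calls to the robot, and variables do not carry over. Pictures are saved under pics/ and viewed, at most 10 in all, crops included, and the job is handed in when it is done.

Besides the shell and the picture viewer there is one more tool, called after ">>>" as a command line: name --argument value ..., lists and objects as JSON in quotes. apply_moves: Moves the arm, as the interface text tells. Its arguments: {"type":"object","properties":{"series":{"type":"array"}},"required":["series"]}

```bash
mkdir -p pics
python3 - <<'E'
from station import arm
import cv2,numpy as np
for n in("scene","side"):
    d=arm.get_image(n);cv2.imwrite(f"pics/{n}0.png",d["frame"])
    np.savez(f"{n}0.npz",**{k:np.array(v) for k,v in d.items()})
    R,t=np.array(d["R"]),np.array(d["t"]);print(n,d["K"],R.round(3),(-R.T@t).round(0))
s=arm.read_state();print(s)
E
```

```text
scene [[496.78508343   0.         308.76679317]
 [  0.         496.78508343 239.75430049]
 [  0.           0.           1.        ]] [[ 0.837 -0.547  0.013]
 [-0.244 -0.394 -0.886]
 [ 0.49   0.738 -0.463]] [ 133. -459.  511.]
side [[435.00901746   0.         316.68431323]
 [  0.         435.00901746 242.32123152]
 [  0.           0.           1.        ]] [[ 0.824 -0.567  0.001]
 [-0.3   -0.437 -0.848]
 [ 0.481  0.698 -0.531]] [ 119. -430.  567.]
{'time_s': 0.1, 'q': array([ 5.86467646e+01,  1.79559448e+01,  8.58485621e+01,  1.17051234e-03,
        7.62606927e+01, -1.27996647e+01]), 'qd': array([ 0.0429673 , -0.0052496 , -0.1826615 , -0.04505749, -0.08202062,
       -0.01667625]), 'joint_torque': array([ 4.00361430e-03, -4.12897789e+01, -2.60141641e+01, -1.02413617e-04,
        2.95557715e-03, -1.41478841e-05]), 'ee_pos': array([167.04287638, 497.68561543, 404.20200092]), 'tcp_rot': array([[-9.48024936e-01,  3.18195459e-01, -6.09035038e-04],
       [ 3.18195926e-01,  9.48024487e-01, -9.61453239e-04],
       [ 2.71450074e-04, -1.10527411e-03, -9.99999352e-01]]), 'contact_force': array([0.7266887 , 0.56385089, 0.38673438]), 'ft_torque': array([ 0.0474125 , -0.03481376, -0.03868697]), 'grasp_force': 0.0, 'gripper_width': 85.34525192199197}
```

View pics/scene0.png

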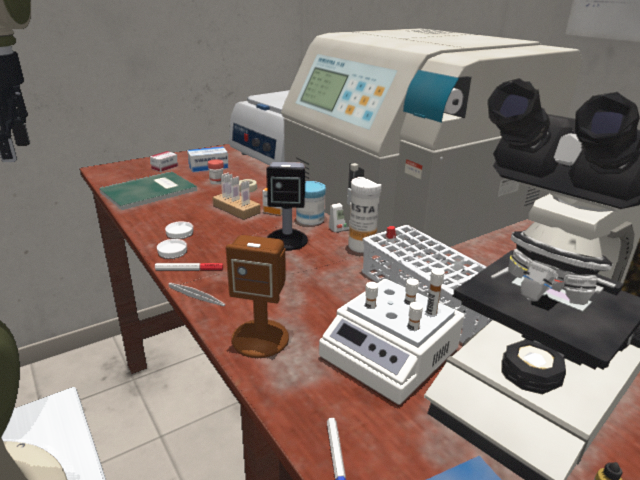

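View pics/side0.png

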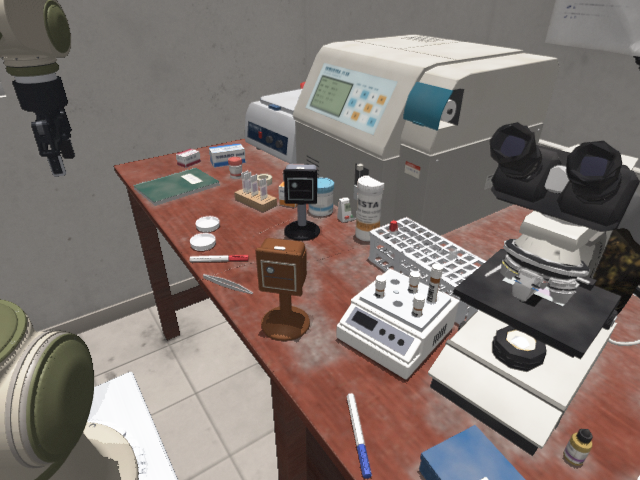

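The scene image shows the heater at about (395,330), with the tall tube at (435,290) and three short tubes. The dark reader is at (287,205) and its brown look-alike at (258,295). I'll enlarge the heater and the reader.

Run:
```python
import cv2,numpy as np
f=np.load("scene0.npz")["frame"]
a=cv2.resize(f[260:400,310:470],None,fx=5,fy=5,interpolation=cv2.INTER_CUBIC)[:600]
cv2.imwrite("pics/h.png",cv2.resize(f[260:380,315:475],None,fx=5,fy=5,interpolation=cv2.INTER_CUBIC))
cv2.imwrite("pics/r.png",cv2.resize(f[155:255,245:325],None,fx=6,fy=6,interpolation=cv2.INTER_CUBIC))
```

```text
(no output)
```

View pics/h.png

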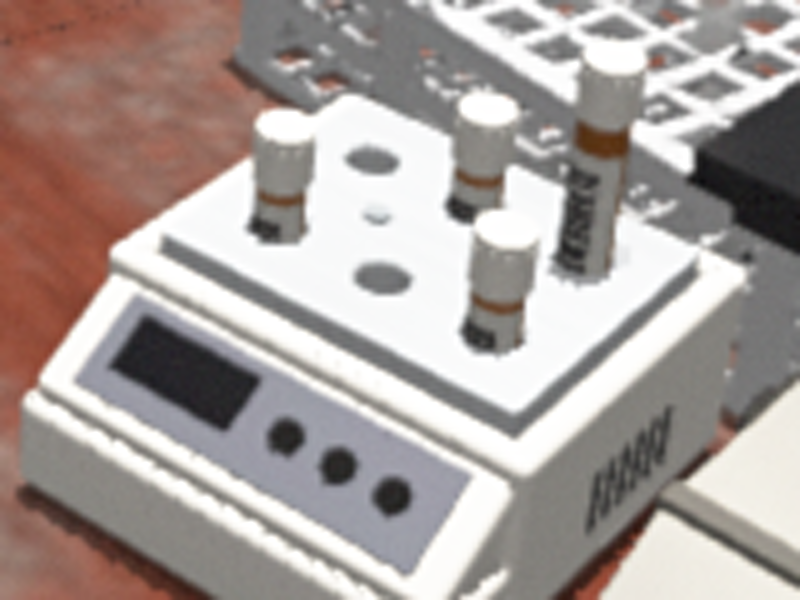

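View pics/r.png

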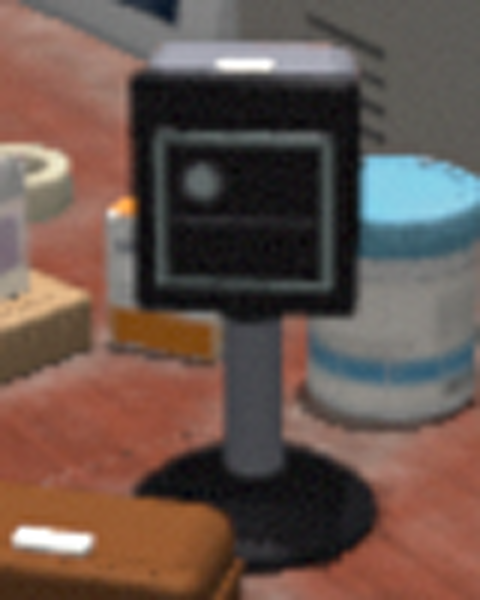

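```bash
cat > h.py <<'E'
import numpy as np
from scipy.optimize import least_squares
def proj(d,X):
    c=np.asarray(X)@np.array(d["R"]).T+np.array(d["t"]);p=c@np.array(d["K"]).T;return p[:,:2]/p[:,2:]
def fit(d,L,uv,x0):
    L=np.array(L,float);uv=np.array(uv,float)
    def W(p):
        c,s=np.cos(p[2]),np.sin(p[2]);X=L.copy();X[:,0]=p[0]+c*L[:,0]-s*L[:,1];X[:,1]=p[1]+s*L[:,0]+c*L[:,1];return X
    r=least_squares(lambda p:(proj(d,W(p))-uv).ravel(),x0,x_scale=[100,100,1],loss='soft_l1')
    print("xy",r.x[:2].round(1),"yaw",np.degrees(r.x[2]).round(2));print((proj(d,W(r.x))-uv).round(1).tolist());return r.x
E
python3 - <<'E'
from h import *
d=np.load("scene0.npz")
cv=lambda P,s,o:(np.array(P)+.5)/s-.5+np.array(o)
L=[(25,-38,146),(-25,38,112),(25,0,112),(-25,-38,112),(25,38,76),(-25,0,76)]
fit(d,L,cv([(613,52),(284,124),(487,105),(505,228),(372,160),(383,278)],5,(315,260)),[450,100,0])
L=[(-22,37,178),(-22,-37,178),(-22,-37,94),(-22,37,94),(-26,30,158),(-26,-30,158),(-26,-30,102),(-26,30,102),(0,0,8)]
P=cv([(135,78),(360,75),(356,314),(138,308),(158,135),(331,133),(329,290),(160,285),(257,500)],6,(245,155))
for y in(0,.5,1):fit(d,L,P,[450,400,y])
E
```

```text
xy [588.8 -23.1] yaw 14.23
[[0.2, 0.6], [0.2, 0.1], [-0.1, 0.3], [0.3, -0.2], [-0.3, -0.3], [-0.4, -0.4]]
xy [628.4 375.8] yaw 55.85
[[-0.0, -0.7], [-0.6, 0.5], [-0.3, -0.8], [0.5, -0.5], [-0.3, 0.0], [0.6, 0.9], [0.8, 0.3], [-0.0, 0.6], [-0.7, -0.3]]
xy [628.4 375.8] yaw 55.85
[[-0.0, -0.7], [-0.6, 0.5], [-0.3, -0.8], [0.5, -0.5], [-0.3, 0.0], [0.6, 0.9], [0.8, 0.3], [-0.0, 0.6], [-0.7, -0.3]]
xy [628.4 375.8] yaw 55.85
[[-0.0, -0.7], [-0.6, 0.5], [-0.3, -0.8], [0.5, -0.5], [-0.3, 0.0], [0.6, 0.9], [0.8, 0.3], [-0.0, 0.6], [-0.7, -0.3]]
```

Heater: (588.8, −23.1), yaw 14.2°, with residuals under 0.6 px. The tall tube is in the back-right bore, at about (622, −54). Reader: (628, 376), yaw about 56°. Next I'll locate the obstacles.

Run:
```python
from h import *
d=np.load("scene0.npz")
def ray(u,v,z):
    R,t,K=d["R"],d["t"],d["K"];o=-R.T@t;r=R.T@np.linalg.solve(K,[u,v,1]);return (o+r*(z-o[2])/r[2]).round(0)
for n,u,v,z in[("brown foot",260,338,5),("mic base left",430,392,20),("mic base far right",640,350,20),("mic base near",555,470,20),("lens",533,362,40),("ISTA",362,250,0),("rack near",455,330,0),("stage left corner",457,290,150),("stage left 100",457,290,100),("eyepiece z300",515,110,300),("eyepiece z350",515,110,350)]:print(n,ray(u,v,z))
```

```text
brown foot [417. 105.   5.]
mic base left [ 548. -134.   20.]
mic base far right [ 882. -243.   20.]
mic base near [ 581. -298.   20.]
lens [ 696. -184.   40.]
ISTA [744. 255.   0.]
rack near [702. -43.   0.]
stage left corner [ 602. -107.  150.]
stage left 100 [668. -59. 100.]
eyepiece z300 [971. 113. 300.]
eyepiece z350 [772. -23. 350.]
```

>>> apply_moves --series '[[[-31, -21, -6, 0.03, 0, 0.06, -1], [-62, -42, -12, 0.06, 0, 0.12, -1], [-93, -63, -18, 0.09, 0, 0.18, -1], [-124, -84, -24, 0.12, 0, 0.24, -1], [-155, -105, -30, 0.15, 0, 0.3, -1], [-186, -126, -36, 0.18, 0, 0.36, -1], [-217, -147, -42, 0.21, 0, 0.42, -1], [-248, -168, -48, 0.24, 0, 0.48, -1], [-279, -189, -54, 0.27, 0, 0.54, -1], [-310, -210, -60, 0.3, 0, 0.6, -1]]]'

```text
time_s: 1.35
ee_pos: [394.7, 198.9, 464.7]
tcp_rot: [[-0.605, 0.777, -0.172], [0.791, 0.564, -0.237], [-0.087, -0.279, -0.956]]
contact_force: [-0.3, 0.8, 0.3]
gripper_width: 85.5
grasp_force: 0.0
```

```bash
cat >> h.py <<'E'
from scipy.spatial.transform import Rotation as Ro
import json
def log():
    from station import arm
    s=arm.read_state();open("log.txt","a").write(json.dumps([list(s["q"]),list(s["ee_pos"]),np.array(s["tcp_rot"]).tolist()])+"\n");return s
E
python3 - <<'E'
from h import *
open("log.txt","w").write(json.dumps([[58.648, 17.928, 85.812, 0, 76.261, -12.8],[167.053, 497.72, 404.694],[[-.948025,.318196,0],[.318196,.948025,0],[0,0,-1]]])+"\n")
s=log();print(s["q"].round(2),s["ee_pos"].round(1),s["time_s"])
q=s["q"];E=lambda a,x:Ro.from_euler(a,x,degrees=True)
for s4 in(1,-1):
  for s6 in (1,-1):print(s4,s6,((E('z',q[0])*E('y',q[1]+q[2])*E('z',s4*q[3])*E('y',q[4])*E('z',s6*q[5]+90)).as_matrix()-s["tcp_rot"]).round(3).tolist())
# triangulate
A,B=np.load("scene0.npz"),np.load("side0.npz")
for n,a,b in[("stage",(457,290),(459,287)),("eye",(512,103),(514,143)),("eyeR",(605,120),(595,155))]:
    P=[d["K"]@np.c_[d["R"],d["t"]] for d in(A,B)]
    M=[];
    for p,(u,v) in zip(P,(a,b)):M+=[u*p[2]-p[0],v*p[2]-p[1]]
    X=np.linalg.svd(np.array(M))[2][-1];print(n,(X[:3]/X[3]).round(0))
E
```

```text
[ 13.57   7.88  89.98 -10.97  95.14 -22.87] [394.7 198.9 464.7] 1.35
1 1 [[0.0, 0.0, 0.0], [0.0, -0.0, -0.0], [-0.0, -0.0, 0.0]]
1 -1 [[0.739, 0.199, 0.0], [0.165, -0.737, -0.0], [-0.174, 0.147, -0.0]]
-1 1 [[0.05, 0.012, -0.089], [-0.002, 0.035, 0.369], [0.348, 0.147, 0.0]]
-1 -1 [[0.783, 0.172, -0.089], [0.189, -0.711, 0.369], [0.174, -0.0, -0.0]]
stage [ 565. -137.  181.]
eye [ 518. -194.  420.]
eyeR [ 584. -243.  408.]
```

```bash
cat >> h.py <<'E'
def delta(pos,R,p0,R0):
    R0=np.array(R0);return (R0.T@(np.array(pos)-p0)).round(1),Ro.from_matrix(R0.T@np.array(R)).as_rotvec().round(4)
DOWN=np.array([[0,1,0],[1,0,0],[0,0,-1.]])
E
python3 - <<'E'
from h import *
s=log();print(delta([622.3,-53.8,400],DOWN,s["ee_pos"],s["tcp_rot"]))
E
```

```text
(array([-332.1,   52.4,   82.5]), array([-0.2453,  0.1759,  0.6357]))
```

>>> apply_moves --series '[[[-37, 6, 9, -0.027, 0.02, 0.071, -1], [-74, 12, 18, -0.055, 0.039, 0.141, -1], [-111, 18, 27, -0.082, 0.059, 0.212, -1], [-148, 23, 37, -0.109, 0.078, 0.283, -1], [-185, 29, 46, -0.136, 0.098, 0.353, -1], [-221, 35, 55, -0.164, 0.117, 0.424, -1], [-258, 41, 64, -0.191, 0.137, 0.494, -1], [-295, 47, 73, -0.218, 0.156, 0.565, -1], [-332, 52, 82, -0.245, 0.176, 0.636, -1], [-332, 52, 82, -0.245, 0.176, 0.636, -1]]]'

```text
time_s: 2.6
ee_pos: [622.7, -54.1, 398.7]
tcp_rot: [[0.001, 1.0, -0.002], [1.0, -0.001, 0.002], [0.002, -0.002, -1.0]]
contact_force: [-0.0, 0.2, 0.3]
gripper_width: 85.5
grasp_force: 0.0
```

Run:
```python
from h import *
from station import arm
import cv2
s=log();print(s["q"].round(2),s["ee_pos"].round(1),s["time_s"])
d=arm.get_image("wrist");cv2.imwrite("pics/w1.png",d["frame"]);np.savez("w1.npz",**{k:np.array(v) for k,v in d.items()})
print(proj(d,[[622.3,-53.8,146]]), proj(d,[[588.8+10,-23.1,76]]))
```

```text
[-1.570e+01  3.111e+01  6.727e+01  6.000e-02  8.175e+01 -1.565e+01] [622.7 -54.1 398.7] 2.6
[[318.31428289 256.16599713]] [[290.47751476 193.05219204]]
```

View pics/w1.png

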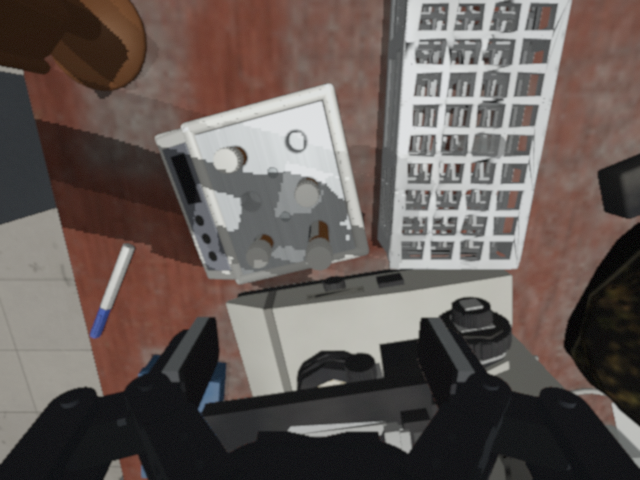

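The wrist view shows the tall cap at about (317,257). The fitted position predicts (318,256), so it agrees. Now I'll fit the arm kinematics and check that the final pose can be reached.

```bash
cat >> h.py <<'E'
E_=lambda a,x:Ro.from_euler(a,x,degrees=True).as_matrix()
def rows(q):
    A=E_('z',q[0]);B=A@E_('y',q[1]);C=A@E_('y',q[1]+q[2]);T=rot(q)
    return np.c_[A,B[:,2],C[:,0],C[:,2],T[:,2]]
def rot(q):return E_('z',q[0])@E_('y',q[1]+q[2])@E_('z',q[3])@E_('y',q[4])@E_('z',q[5]+90)
def kin():
    D=[json.loads(l) for l in open("log.txt")]
    M=np.vstack([rows(d[0]) for d in D]);b=np.hstack([d[1] for d in D])
    k,_,r,_=np.linalg.lstsq(M,b,rcond=1e-6);return k,r,M@k-b
LO=np.array([-168.41,-55.51,10.69,-70.63,1,-165.06]);HI=np.array([168.41,124.54,146.95,250.63,178,165.06])
def ik(pos,R,q0,k):
    f=lambda q:np.r_[(rows(q)@k-pos)/5,(rot(q)-R).ravel()*20]
    r=least_squares(f,np.clip(q0,LO+.1,HI-.1),bounds=(LO,HI));return r.x,r.cost
E
python3 - <<'E'
from h import *
k,r,e=kin();print(k.round(1),r,e.round(1))
n=np.array([np.cos(np.radians(55.85)),np.sin(np.radians(55.85)),0]);ry=np.array([-n[1],n[0],0])
w=np.array([628.4,375.8,130])-26*n
for sgn in(1,-1):
  z=-ry*sgn   # tool z ; tube z=-tool z
  c=w-104*n; tcp=c-z*196
  for roll in(0,-30,30,180,150,210):
    y=-n;x=np.cross(y,z);R=np.c_[x,y,z]@E_('z',roll)
    best=min((ik(tcp,R,q0,k) for q0 in np.random.default_rng(0).uniform(LO,HI,(12,6))),key=lambda t:t[1])
    print(sgn,roll,tcp.round(),best[0].round(1),round(best[1],3))
E
```

```text
[  0.  116.3 201.3 438.9  39.  397.5  81.9] 7 [-0.  0. -0. -0.  0. -0. -0.  0. -0.  0. -0.  0.]
1 0 [393. 378. 130.] [  39.4   50.    98.   250.6   81.2 -120.2] 3.528
1 -30 [393. 378. 130.] [  39.4   50.    98.   250.6   81.2 -150.2] 3.528
1 30 [393. 378. 130.] [ 39.4  50.   98.  250.6  81.2 -90.2] 3.528
1 180 [393. 378. 130.] [ 39.4  50.   98.  250.6  81.2  59.8] 3.528
1 150 [393. 378. 130.] [ 39.4  50.   98.  250.6  81.2  29.8] 3.528
1 210 [393. 378. 130.] [ 39.4  50.   98.  250.6  81.2  89.8] 3.528
-1 0 [718. 158. 130.] [ -0.3  76.2  34.3  62.4 141.1 146.1] 0.0
-1 -30 [718. 158. 130.] [ -0.3  76.2  34.3  62.4 141.1 116.1] 0.0
-1 30 [718. 158. 130.] [ -0.3  74.9  36.6  54.7 140.1 165.1] 5.941
-1 180 [718. 158. 130.] [ -0.3  76.2  34.3  62.4 141.1 -33.9] 0.0
-1 150 [718. 158. 130.] [ -0.3  76.2  34.3  62.4 141.1 -63.9] 0.0
-1 210 [718. 158. 130.] [ -0.3  76.2  34.3  62.4 141.1  -3.9] 0.0
```

The kinematic model fits exactly. An in-line grip puts j4 just out of range, so I'll check a grip tilted by α: body on the +y side at the grasp, tool slanting down at the reader.

```bash
cat >> h.py <<'E'
def frames(al,l0az,psi,yaw=55.85,rd=(628.4,375.8),tube=(622.3,-53.8),g=100,lift=0,dist=104,flip=1,cen=59):
    """grasp and final tool poses; psi: rotation of m about tube axis from 'down' at the end"""
    n=E_('z',yaw)[:,0];ry=E_('z',yaw)[:,1];Z=np.array([0,0,1.])
    F=np.c_[-n,-ry.copy()*0,ry];F[:,1]=np.cross(F[:,2],F[:,0])   # final tube frame: -x=n, z=ry
    l=E_('z',l0az)[:,0];G=np.c_[-l,np.cross(Z,-l),Z]               # initial tube frame
    m=F.T@(Ro.from_rotvec(np.radians(psi)*ry).as_matrix()@-Z)     # in tube frame
    a=np.radians(al);tz=-np.cos(a)*Z+np.sin(a)*m;ty=flip*np.cross(Z,m);T=np.c_[np.cross(ty,tz),ty,tz]
    gp=np.array([0,0,g]);off=gp-155*tz
    c=np.array([*rd,130])-(26+dist)*n
    return (np.array([*tube,34+lift])+G@off,G@T),(c+F@(off-[0,0,cen]),F@T)
E
python3 - <<'E'
from h import *
k=kin()[0];rng=np.random.default_rng(0);Q=rng.uniform(LO,HI,(10,6))
q=np.array([-15.7,31,67,0,82,-15.6])
for al in(20,35,50):
 for psi in(-30,0,30):
  for fl in(1,-1):
   g,f=frames(al,180,psi,flip=fl)
   G=min((ik(*g,q0,k) for q0 in [q,*Q[:4]]),key=lambda t:t[1]);F=min((ik(*f,q0,k) for q0 in Q),key=lambda t:t[1])
   print(al,psi,fl,G[0].round(),round(G[1],2),F[0].round(),round(F[1],2),f[0].round())
E
```

```text
20 -30 1 [ -9.  42.  68. -19.  78.  27.] 0.0 [ 36.  39. 106. 251.  59. -92.] 2.33 [386. 351. 176.]
20 -30 -1 [  -9.   42.   68.  -19.   78. -153.] 0.0 [ 36.  39. 106. 251.  59.  88.] 2.33 [386. 351. 176.]
20 0 1 [ -8.  37.  77. -22.  65.   1.] 0.0 [  39.   40.   94.  -71.   64. -147.] 26.9 [401. 373. 183.]
20 0 -1 [  -7.   37.   78.  -29.   63. -165.] 16.49 [ 39.  40.  94. -71.  64.  33.] 26.9 [401. 373. 183.]
20 30 1 [-10.  32.  85. -20.  51. -29.] 0.0 [  40.   45.   88.  -71.   75. -165.] 20.36 [416. 395. 176.]
20 30 -1 [-10.  32.  85. -20.  51. 151.] 0.0 [ 40.  45.  88. -71.  74.   6.] 12.45 [416. 395. 176.]
35 -30 1 [ -4.  47.  62. -31.  88.  32.] 0.0 [ 32.  32. 109. 251.  40. -95.] 2.27 [391. 326. 207.]
35 -30 -1 [  -4.   47.   62.  -31.   88. -148.] 0.0 [ 32.  32. 109. 251.  40.  85.] 2.27 [391. 326. 207.]
35 0 1 [ -3.  39.  77. -39.  67.  14.] 0.0 [  35.   35.   96.  -71.   54. -152.] 0.26 [416. 363. 219.]
35 0 -1 [  -3.   39.   77.  -39.   67. -165.] 0.16 [ 35.  35.  96. -71.  54.  28.] 0.26 [416. 363. 219.]
35 30 1 [ -5.  32.  91. -42.  44.  -8.] 0.0 [ 37.  43.  82. -60.  74. 165.] 16.96 [441. 399. 207.]
35 30 -1 [ -6.  32.  90. -37.  44. 165.] 2.35 [ 38.  44.  84. -65.  73.  -1.] 0.0 [441. 399. 207.]
50 -30 1 [ -1.  53.  57. -42.  97.  34.] 0.0 [  26.   25.  108.  -71.   21. -136.] 3.67 [406. 298. 233.]
50 -30 -1 [  -1.   53.   57.  -42.   97. -146.] 0.0 [ 26.  25. 108. -71.  21.  44.] 3.67 [406. 298. 233.]
50 0 1 [  1.  43.  77. -54.  72.  25.] 0.0 [  32.   32.   94.  -56.   48. -165.] 1.98 [439. 347. 249.]
50 0 -1 [   1.   43.   77.  -54.   72. -155.] 0.0 [ 31.  32.  93. -51.  49.   9.] 0.0 [439. 347. 249.]
50 30 1 [ -1.  34.  95. -69.  44.  18.] 0.0 [ 35.  43.  77. -49.  77. 165.] 0.44 [472. 396. 233.]
50 30 -1 [ -4.  32.  93. -44.  41. 165.] 46.29 [ 35.  43.  77. -49.  77. -13.] 0.0 [472. 396. 233.]
```

Run:
```python
from h import *
import cv2
o=[]
for n in("scene","side"):
    d=np.load(n+"0.npz");f=d["frame"];c=proj(d,[[622.3,-53.8,100]])[0].round().astype(int)
    t=proj(d,[[622.3,-53.8,146],[622.3,-53.8,110],[622.3,-53.8,76]]);print(n,c,t.round(1).tolist(),(-d["R"].T@d["t"]).round())
    for az in(165,180,195,210):
        l=E_('z',az)[:,0];print(az,proj(d,[np.array([622.3,-53.8,z])+8*l for z in(110,90)]).round(1).tolist())
    cr=f[c[1]-30:c[1]+20,c[0]-17:c[0]+16];o.append(cv2.resize(cr,None,fx=12,fy=12,interpolation=cv2.INTER_CUBIC))
cv2.imwrite("pics/t.png",np.hstack(o))
```

```text
scene [433 297] [[437.4, 270.6], [434.1, 291.8], [431.1, 310.9]] [ 133. -459.  511.]
165 [[429.2, 292.7], [427.5, 304.0]]
180 [[430.1, 293.4], [428.4, 304.8]]
195 [[431.3, 294.0], [429.6, 305.4]]
210 [[432.7, 294.5], [430.9, 305.9]]
side [433 289] [[436.7, 267.0], [433.6, 284.1], [430.8, 299.5]] [ 119. -430.  567.]
165 [[429.6, 285.0], [428.0, 294.2]]
180 [[430.4, 285.7], [428.8, 294.9]]
195 [[431.4, 286.3], [429.8, 295.4]]
210 [[432.6, 286.7], [430.9, 295.9]]
```

View pics/t.png

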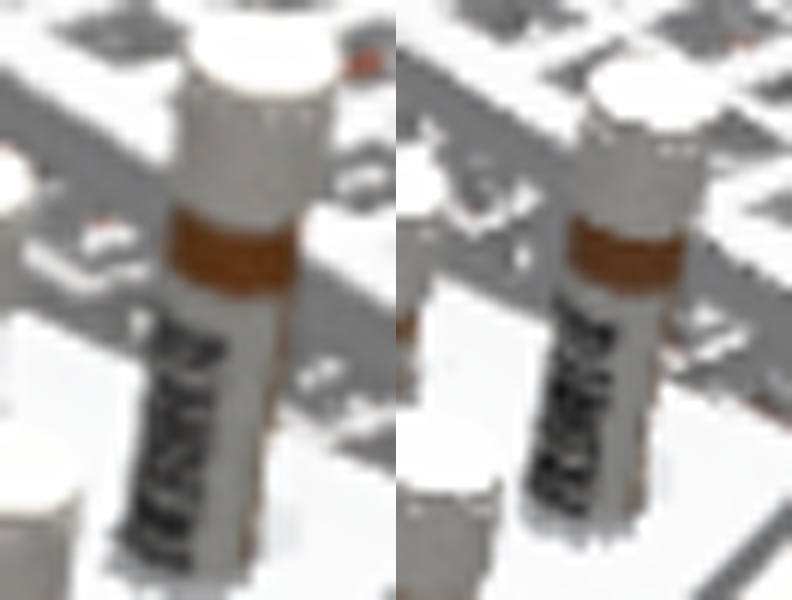

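From the bar and label edges, the label faces about 193° (±8°). Now I'll pick the grip tilt using joint margins.

Run:
```python
from h import *
k=kin()[0];rng=np.random.default_rng(0);Q=rng.uniform(LO,HI,(8,6))
G0=np.array([1,43,77,-54,72,-155]);F0=np.array([31,32,93,-51,49,9])
for al in(45,52,60):
 for psi in(-15,0,15,25):
   g,f=frames(al,193,psi,flip=-1,g=102);lf=(g[0]+[0,0,150],g[1])
   o=[min((ik(*p,q0,k) for q0 in [s,*Q[:3]]),key=lambda t:t[1]) for p,s in((g,G0),(lf,G0),(f,F0))]
   print(al,psi,*[(a.round().astype(int).tolist(),round(c,2),"m",round(min((a-LO).min(),(HI-a).min()))) for a,c in o],g[0].round(),f[0].round())
```

```text
45 -15 ([0, 42, 76, -48, 72, -158], np.float64(0.0), 'm', 7) ([0, 34, 68, -47, 83, -165], np.float64(3.87), 'm', 0) ([31, 29, 102, -70, 37, 36], np.float64(0.0), 'm', 1) [626.  56. 246.] [413. 330. 236.]
45 0 ([-1, 38, 85, -53, 59, -164], np.float64(0.0), 'm', 1) ([0, 28, 78, -53, 69, -165], np.float64(17.73), 'm', 0) ([33, 33, 95, -59, 50, 16], np.float64(0.0), 'm', 12) [598.  53. 246.] [429. 354. 240.]
45 15 ([-2, 33, 93, -63, 45, -165], np.float64(0.98), 'm', 0) ([-3, 23, 84, -43, 57, 165], np.float64(2.0), 'm', 0) ([35, 38, 87, -55, 63, 2], np.float64(0.0), 'm', 16) [571.  43. 246.] [445. 377. 236.]
45 25 ([-4, 31, 98, -71, 35, -165], np.float64(2.25), 'm', 0) ([-4, 20, 89, -45, 48, 162], np.float64(0.0), 'm', 3) ([36, 41, 82, -54, 71, -5], np.float64(0.0), 'm', 17) [555.  33. 246.] [455. 392. 229.]
52 -15 ([1, 44, 76, -55, 75, -154], np.float64(0.0), 'm', 11) ([2, 35, 68, -53, 84, -165], np.float64(0.66), 'm', 0) ([28, 27, 102, -57, 33, 22], np.float64(0.0), 'm', 14) [627.  68. 231.] [423. 320. 248.]
52 0 ([1, 39, 85, -62, 61, -157], np.float64(0.0), 'm', 8) ([2, 29, 79, -59, 70
[... 650 characters left out ...]
25, 26, 100, -38, 31, 3], np.float64(0.0), 'm', 30) [627.  80. 214.] [436. 307. 260.]
60 0 ([3, 42, 86, -70, 65, -149], np.float64(0.0), 'm', 0) ([3, 31, 80, -65, 71, -165], np.float64(0.23), 'm', 0) ([28, 31, 91, -36, 49, -6], np.float64(0.0), 'm', 35) [592.  77. 214.] [456. 336. 264.]
60 15 ([1, 37, 94, -71, 51, -156], np.float64(8.07), 'm', 0) ([1, 24, 90, -71, 56, -165], np.float64(1.69), 'm', 0) ([31, 37, 82, -37, 66, -12], np.float64(0.0), 'm', 34) [559.  65. 214.] [475. 365. 260.]
60 25 ([-2, 34, 104, 251, 41, -131], np.float64(9.22), 'm', 0) ([-1, 21, 95, -71, 46, -165], np.float64(9.03), 'm', 0) ([32, 41, 75, -39, 76, -17], np.float64(0.0), 'm', 32) [540.  52. 214.] [488. 383. 252.]
```

Run:
```python
from h import *
k=kin()[0]
G0=np.array([1,43,77,-54,72,25]);F0=np.array([28,27,102,-57,33,-158])
for al in(48,52,56,60):
 for psi in(-12,-18,-24,-30,-36):
   g,f=frames(al,193,psi,flip=1,g=102);lf=(g[0]+[0,0,150],g[1])
   o=[ik(*p,q0,k) for p,q0 in((g,G0),(lf,G0),(f,F0))]
   print(al,psi,*[(a.round().astype(int).tolist(),round(c,2),"m",round(min((a-LO).min(),(HI-a).min()))) for a,c in o],g[0].round(),f[0].round())
```

```text
48 -12 ([1, 42, 78, -52, 70, 23], np.float64(0.0), 'm', 18) ([1, 33, 69, -49, 81, 9], np.float64(0.0), 'm', 22) ([30, 29, 100, -62, 38, -154], np.float64(0.0), 'm', 9) [620.  61. 240.] [421. 331. 243.]
48 -18 ([0, 44, 74, -50, 75, 25], np.float64(0.0), 'm', 21) ([0, 36, 65, -48, 87, 12], np.float64(0.0), 'm', 23) ([30, 28, 104, -68, 32, -144], np.float64(0.0), 'm', 2) [632.  61. 240.] [414. 321. 240.]
48 -24 ([0, 46, 70, -48, 80, 27], np.float64(0.0), 'm', 23) ([0, 38, 61, -47, 92, 14], np.float64(0.0), 'm', 24) ([28, 27, 106, -71, 28, -139], np.float64(1.01), 'm', 0) [644.  59. 240.] [408. 312. 235.]
48 -30 ([0, 48, 66, -46, 85, 29], np.float64(0.0), 'm', 25) ([0, 40, 57, -46, 97, 17], np.float64(0.0), 'm', 25) ([27, 26, 108, -71, 24, -135], np.float64(6.08), 'm', 0) [656.  56. 240.] [402. 303. 230.]
48 -36 ([-1, 50, 62, -43, 90, 31], np.float64(0.0), 'm', 27) ([-1, 43, 53, -45, 102, 20], np.float64(0.0), 'm', 26) ([26, 25, 110, -71, 20, -132], np.float64(16.05), 'm', 0) [667.  52. 240.] [396. 295. 223.]
52 -12 ([2, 43, 78, -56, 72, 26], np.float64(0.0), 'm', 15) ([2, 34, 70, -53, 8
[... 2279 characters left out ...]
25, 26, 103, -48, 27, -165], np.float64(1.79), 'm', 0) [634.  80. 214.] [432. 302. 258.]
60 -24 ([3, 50, 68, -57, 86, 32], np.float64(0.0), 'm', 13) ([3, 41, 62, -58, 95, 18], np.float64(0.0), 'm', 13) ([24, 24, 106, -47, 20, -165], np.float64(0.1), 'm', 0) [648.  78. 214.] [425. 291. 253.]
60 -30 ([2, 53, 64, -55, 92, 32], np.float64(0.0), 'm', 16) ([2, 44, 57, -56, 101, 19], np.float64(0.0), 'm', 14) ([22, 23, 109, -55, 12, -155], np.float64(0.0), 'm', 10) [662.  75. 214.] [418. 280. 246.]
60 -36 ([2, 55, 59, -53, 97, 33], np.float64(0.0), 'm', 18) ([2, 47, 52, -55, 106, 20], np.float64(0.0), 'm', 15) ([21, 23, 112, -71, 6, -137], np.float64(0.51), 'm', 0) [675.  70. 214.] [411. 271. 239.]
```

```bash
cat >> h.py <<'E'
def getcmd():
    d=json.load(open("cmd.json"));return np.array(d[0]),np.array(d[1])
def setcmd(p,R):json.dump([list(p),np.array(R).tolist()],open("cmd.json","w"))
def applied(row):
    p,R=getcmd();setcmd(p+R@row[:3],R@Ro.from_rotvec(row[3:6]).as_matrix())
def path(q0,q1,k,n,grip,N=None,start=None):
    p,R=start or getcmd();out=[]
    for i in range(1,n+1):
        u=i/n;q=np.array(q0)+(np.array(q1)-q0)*u;a,b=delta(rows(q)@k,rot(q),p,R);out.append([*a.round(0).tolist(),*b.round(3).tolist(),grip])
    return out
AL,PSI,LAZ=50,-15,193
E
python3 - <<'E'
from h import *
c,s=.948025,.318196
R0=E_('z',0)*0+np.array([[-c,s,0],[s,c,0],[0,0,-1]])
setcmd([167.053,497.72,404.694],R0)
applied([-310,-210,-60,.3,0,.6]);applied([-332,52,82,-.245,.176,.636])
st=log();print(getcmd()[0].round(1),st["ee_pos"].round(1))
k=kin()[0];g,f=frames(AL,LAZ,PSI,flip=1,g=102)
pre=(g[0]-90*g[1][:,2],g[1])
qp,c=ik(*pre,[1,43,77,-54,72,25],k);print("pre",qp.round(1),c,pre[0].round(1));print(g[1].round(3).tolist())
P=path(st["q"],qp,k,10,-1);print(P)
qs=[st["q"]+(qp-st["q"])*i/10 for i in range(11)];print("tip z",[round((rows(q)@k+173*rot(q)[:,2])[2]) for q in qs], np.abs(np.diff(qs,axis=0)).max(0).round(1))
E
```

```text
[621.9 -52.3 400.6] [622.2 -52.9 399.5]
pre [  7.2  42.1  69.2 -49.6  83.1  22.1] 1.854659517601423e-28 [628.8 133.8 293.5]
[[0.022, 0.999, -0.027], [0.642, -0.035, -0.766], [-0.766, 0.0, -0.643]]
[[17.0, 3.0, 14.0, 0.045, -0.078, 0.014, -1], [34.0, 6.0, 26.0, 0.08, -0.16, 0.024, -1], [52.0, 8.0, 38.0, 0.106, -0.246, 0.034, -1], [70.0, 9.0, 49.0, 0.122, -0.334, 0.04, -1], [88.0, 10.0, 60.0, 0.129, -0.424, 0.045, -1], [107.0, 10.0, 70.0, 0.127, -0.516, 0.048, -1], [126.0, 10.0, 80.0, 0.114, -0.607, 0.048, -1], [145.0, 10.0, 90.0, 0.092, -0.698, 0.046, -1], [165.0, 9.0, 99.0, 0.059, -0.787, 0.041, -1], [186.0, 7.0, 107.0, 0.016, -0.874, 0.034, -1]]
tip z [227, 214, 204, 196, 189, 184, 181, 179, 179, 180, 182] [2.3 1.1 0.2 5.  0.1 3.8]
```

>>> apply_moves --series '[[[17, 3, 14, 0.045, -0.078, 0.014, -1], [34, 6, 26, 0.08, -0.16, 0.024, -1], [52, 8, 38, 0.106, -0.246, 0.034, -1], [70, 9, 49, 0.122, -0.334, 0.04, -1], [88, 10, 60, 0.129, -0.424, 0.045, -1], [107, 10, 70, 0.127, -0.516, 0.048, -1], [126, 10, 80, 0.114, -0.607, 0.048, -1], [145, 10, 90, 0.092, -0.698, 0.046, -1], [165, 9, 99, 0.059, -0.787, 0.041, -1], [186, 7, 107, 0.016, -0.874, 0.034, -1]]]'

```text
time_s: 3.9
ee_pos: [627.9, 135.4, 293.9]
tcp_rot: [[0.022, 0.999, -0.024], [0.64, -0.032, -0.768], [-0.768, 0.001, -0.64]]
contact_force: [-0.5, 0.3, 0.3]
gripper_width: 85.6
grasp_force: 0.0
```

Run:
```python
from h import *
from station import arm
import cv2
applied([186,7,107,.016,-.874,.034]);s=log();k,r,e=kin();print(np.abs(e).max().round(2),s["q"].round(1),s["ee_pos"].round(1),getcmd()[0].round(1),s["contact_force"].round(1))
g,f=frames(AL,LAZ,PSI,flip=1,g=102);print(delta(*g,*getcmd()))
d=arm.get_image("wrist");cv2.imwrite("pics/w2.png",d["frame"]);np.savez("w2.npz",**{k:np.array(v) for k,v in d.items()})
print(proj(d,[[622.3,-53.8,146],[622.3,-53.8,76]]))
```

```text
0.0 [  7.3  42.   69.3 -49.8  83.1  22.2] [627.9 135.4 293.9] [628.7 133.8 293.7] [-0.5  0.3  0.3]
(array([ 0.2,  0.1, 90.2]), array([ 0.0005,  0.0005, -0.0002]))
[[318.12538604 273.50253622]
 [318.0083586  180.06880143]]
```

View pics/w2.png

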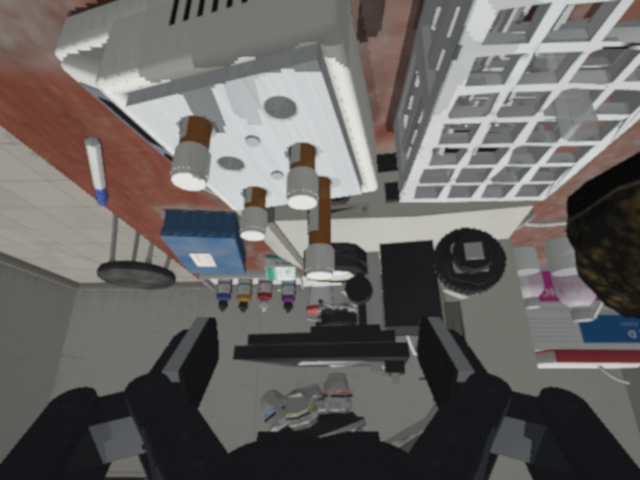

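The cap top is at (319,272), against a prediction of (318,273.5). I'll zoom in to check the label side.

Run:
```python
import cv2,numpy as np
f=np.load("w2.npz")["frame"]
cv2.imwrite("pics/z2.png",cv2.resize(f[170:285,230:350],None,fx=5,fy=5,interpolation=cv2.INTER_CUBIC))
```

```text
(no output)
```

View pics/z2.png

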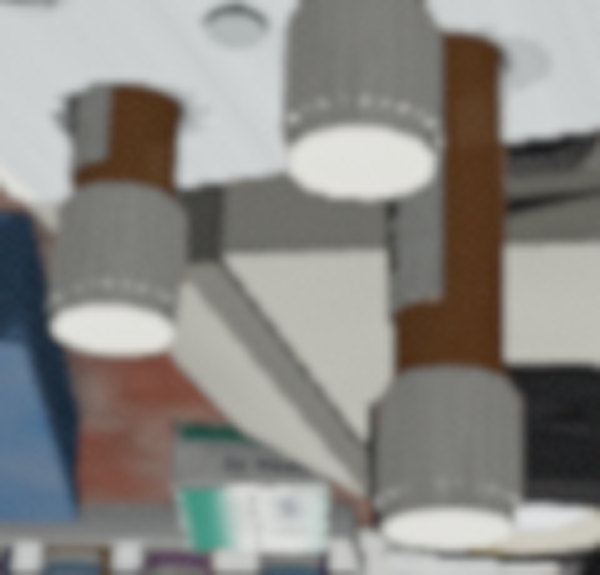

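```bash
sed -i 's/^AL,PSI,LAZ=.*/AL,PSI,LAZ=50,-15,185/' h.py
python3 - <<'E'
from h import *
d=np.load("w2.npz");c=-d["R"].T@d["t"];print("cam az",np.degrees(np.arctan2(c[1]+53.8,c[0]-622.3)).round(1))
k=kin()[0];g,f=frames(AL,LAZ,PSI,flip=1,g=102)
for b in(90,45,0):print(b,delta(g[0]-b*g[1][:,2],g[1],*getcmd()))
print(ik(*g,[1,43,77,-54,72,25],k)[0].round(1),ik(*f,[28,27,102,-57,33,-158],k),f[0].round(1))
E
```

```text
cam az 88.3
90 (array([-1. , 26.3,  1.6]), array([0.1074, 0.0005, 0.0896]))
45 (array([-0.8, 21.5, 46.4]), array([0.1074, 0.0005, 0.0896]))
0 (array([-0.5, 16.7, 91.1]), array([0.1074, 0.0005, 0.0896]))
[  0.8  46.6  70.4 -49.7  80.6  27.4] (array([  29.23842442,   27.88859871,  101.81518299,  -60.75008408,
         33.84073822, -153.66218368]), np.float64(2.4022490893403405e-28)) [420.1 322.9 244.7]
```

>>> apply_moves --series '[[[0, 13, 1, 0.054, 0, 0.045, -1], [-1, 26, 2, 0.107, 0, 0.09, -1], [-1, 24, 22, 0.107, 0, 0.09, -1], [-1, 22, 42, 0.107, 0, 0.09, -1], [-1, 20, 60, 0.107, 0, 0.09, -1], [-1, 18, 76, 0.107, 0, 0.09, -1], [-0.5, 17, 86, 0.107, 0, 0.09, -1], [-0.5, 16.7, 91, 0.107, 0, 0.09, -1], [-0.5, 16.7, 91, 0.107, 0, 0.09, -1], [-0.5, 16.7, 91, 0.107, 0, 0.09, -1]]]'

```text
time_s: 5.2
ee_pos: [643.1, 63.6, 236.0]
tcp_rot: [[0.112, 0.985, -0.132], [0.633, -0.173, -0.755], [-0.766, 0.001, -0.643]]
contact_force: [-1.0, 0.8, 0.1]
gripper_width: 85.5
grasp_force: 0.0
```

Run:
```python
from h import *
from station import arm
import cv2
applied([-.5,16.7,91,.107,0,.09]);s=log();g,f=frames(AL,LAZ,PSI,flip=1,g=102)
print(s["ee_pos"].round(1),getcmd()[0].round(1),g[0].round(1),s["contact_force"].round(1),(s["ee_pos"]+155*np.array(s["tcp_rot"])[:,2]).round(1))
d=arm.get_image("wrist");f=d["frame"]
cv2.imwrite("pics/w3.png",f[200:440,160:480].repeat(2,0).repeat(2,1))
```

```text
[643.1  63.6 236. ] [643.   63.2 235.7] [642.9  63.1 235.6] [-1.   0.8  0.1] [622.6 -53.4 136.4]
```

View pics/w3.png

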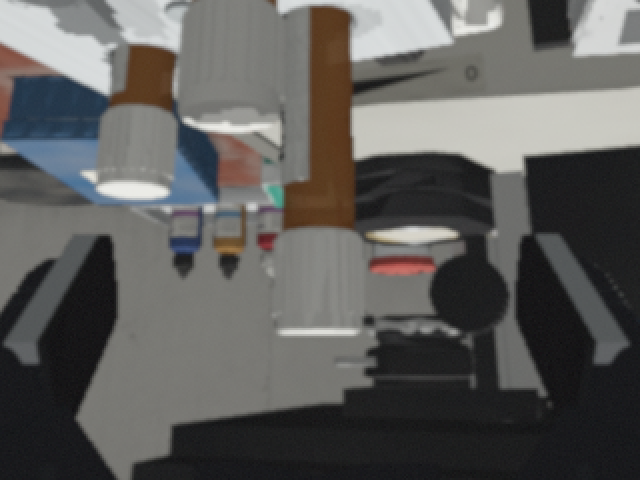

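The cap (crop x≈320) sits centred between the pads (x≈115 and 520), clear of the short tubes. I'll close the gripper.

>>> apply_moves --series '[[[0, 0, 0, 0, 0, 0, 1], [0, 0, 0, 0, 0, 0, 1], [0, 0, 0, 0, 0, 0, 1], [0, 0, 0, 0, 0, 0, 1], [0, 0, 0, 0, 0, 0, 1], [0, 0, 0, 0, 0, 0, 1], [0, 0, 0, 0, 0, 0, 1], [0, 0, 0, 0, 0, 0, 1]]]'

```text
time_s: 6.25
ee_pos: [643.0, 63.2, 235.8]
tcp_rot: [[0.112, 0.985, -0.132], [0.633, -0.174, -0.755], [-0.766, 0.001, -0.642]]
contact_force: [0.4, 0.9, 1.9]
gripper_width: 16.1
grasp_force: 58.4
```

Run:
```python
from h import *
p,R=getcmd();print((R.T@[0,0,1]).round(4)*150)
```

```text
[-1.14945e+02  9.00000e-02 -9.63750e+01]
```

>>> apply_moves --series '[[[-3.8, 0, -3.2, 0, 0, 0, 1], [-7.7, 0, -6.4, 0, 0, 0, 1], [-15.3, 0, -12.9, 0, 0, 0, 1], [-23, 0, -19.3, 0, 0, 0, 1], [-30.7, 0, -25.7, 0, 0, 0, 1], [-46, 0, -38.6, 0, 0, 0, 1], [-61.3, 0, -51.4, 0, 0, 0, 1], [-76.6, 0, -64.3, 0, 0, 0, 1], [-95.8, 0, -80.3, 0, 0, 0, 1], [-114.9, 0, -96.4, 0, 0, 0, 1]]]'

```text
time_s: 7.5
ee_pos: [642.7, 63.3, 387.5]
tcp_rot: [[0.112, 0.985, -0.132], [0.633, -0.174, -0.755], [-0.766, 0.001, -0.643]]
contact_force: [-0.1, 0.1, -1.5]
gripper_width: 15.7
grasp_force: 58.4
```

Run:
```python
from h import *
from station import arm
import cv2
applied([-114.9,0,-96.4,0,0,0]);s=log();print(s["time_s"],s["ee_pos"].round(1),getcmd()[0].round(1),s["gripper_width"],s["grasp_force"],s["contact_force"].round(1))
o=[]
for n in("wrist","scene"):
    d=arm.get_image(n);np.savez(n+"4.npz",**{k:np.array(v) for k,v in d.items()});f=d["frame"]
    t=np.array([622.3,-53.8,0]);c=proj(d,[t+[0,0,z] for z in(184,296,276)]);print(n,c.round(0).tolist())
    o.append(f)
a=cv2.resize(o[0][180:420,200:440],(480,480),interpolation=cv2.INTER_CUBIC)
x,y=c[0];x=int(x);y=int(y);b=cv2.resize(o[1][y-60:y+40,x-30:x+36],(317,480),interpolation=cv2.INTER_CUBIC)
cv2.imwrite("pics/l4.png",np.hstack([a,b]))
```

```text
7.5 [642.7  63.3 387.5] [642.9  63.3 385.7] 15.74381189717679 58.43326985836029 [-0.1  0.1 -1.5]
wrist [[318.0, 132.0], [318.0, 359.0], [318.0, 309.0]]
scene [[441.0, 247.0], [453.0, 171.0], [451.0, 185.0]]
```

View pics/l4.png

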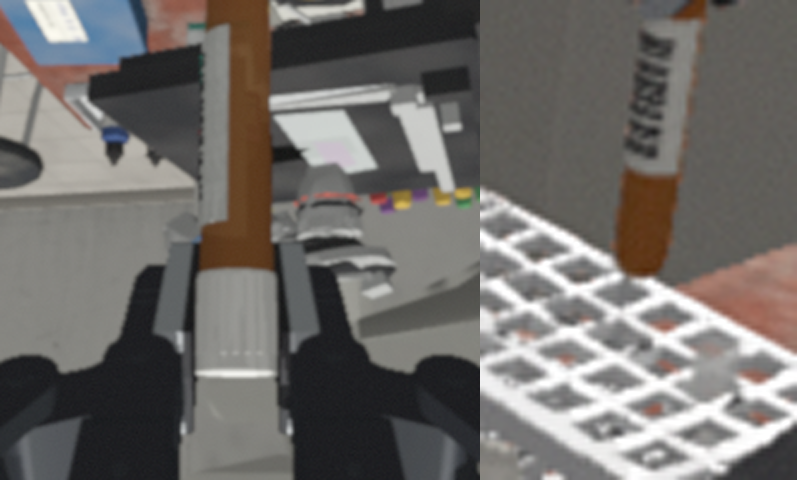

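The tall tube is held and out of its bore, with the label and bars visible. The wrist crop shows its axis centred at x≈236, and the scene crop shows its end at about (640,270). That suggests a slight tilt, so I'll fit the tube's pose in the hand from both views.

```bash
cat > tf.py <<'E'
from h import *
W=np.load("wrist4.npz");S=np.load("scene4.npz")
D=json.loads(open("log.txt").read().splitlines()[-1]);P=np.array(D[1]);R=np.array(D[2])
w=lambda x,y:((x+.5)/2-.5+200,(y+.5)/2-.5+180)
x0,y0=411,187
s=lambda x,y:((x-480+.5)/4.803-.5+x0,(y+.5)/4.8-.5+y0)
# line points: (cam,pixel) silhouette midpoints ; edge points: (cam, pixel, height, radius)
L=[(W,w(238,20),0),(W,w(236,300),0),(S,s(670,40),0),(S,s(661,100),0),(S,s(649,200),0),(S,s(646,240),0)]
E=[(W,w(236,269),92,9),(W,w(236,375),112,9),(W,w(215,222),82,8),(S,s(668,22),82,8),(S,s(651,172),36,8),(S,s(641,274),0,5)]
def res(p):
    b=p[:3];a=np.array([p[3],p[4],1]);a/=np.linalg.norm(a);r=[]
    for d,u,_ in L:
        q=proj(d,[b,b+112*a]);t=q[1]-q[0];t/=np.linalg.norm(t);v=np.array(u)-q[0];r.append(t[0]*v[1]-t[1]*v[0])
    for d,u,h,rad in E:
        c=-d["R"].T@d["t"];x=b+h*a;f=c-x;f-=a*(f@a);x=x+rad*f/np.linalg.norm(f)
        q=proj(d,[x,x+a]);t=q[1]-q[0];t/=np.linalg.norm(t);r.append(t@(np.array(u)-q[0]))
    return np.array(r)
if __name__=="__main__":
  for m in("both","wrist only"):
    idx=[i for i,e in enumerate(L+E) if m=="both" or e[0] is W]
    o=least_squares(lambda p:np.r_[res(p)[idx],(p[3:])*20],[622,-54,186,0,0]);p=o.x;a=np.array([*p[3:],1]);a/=np.linalg.norm(a)
    print(m,p[:3].round(1),"tilt deg",np.degrees(p[3:]).round(2),res(p).round(1))
    T=R.T@a;print("axis in tool",T.round(3),"grip height",((P+155*R[:,2]-p[:3])@a).round(1),"off",(R.T@(P+155*R[:,2]-p[:3]-a*((P+155*R[:,2]-p[:3])@a))).round(1))
E
python3 tf.py; python3 -c "
from h import *
g,f=frames(AL,LAZ,PSI,flip=1,g=102);print((g[1].T@[0,0,1]).round(3))"
```

```text
both [623.1 -56.8 188.4] tilt deg [-0.36  2.41] [ 0.9  0.2  0.9  0.5  0.4  0.7 -0.3 -0.9  0.2 -0.1  1.1  3. ]
axis in tool [-0.74  -0.012 -0.673] grip height 99.5 off [-0.7 -0.1  0.7]
wrist only [622.7 -55.6 187.6] tilt deg [-0.38  0.22] [-0.   0.   0.2  0.2  0.7  1.3 -0.2  0.1  0.1  1.1  2.   3.6]
axis in tool [-0.764 -0.006 -0.645] grip height 100.3 off [ 1.  -0.  -1.2]
[-0.766  0.    -0.643]
```

Run:
```python
from h import *
import cv2
Lh=np.array([(-22,37,178),(-22,-37,178),(-22,-37,94),(-22,37,94)],float)
Lw=np.array([(-26,30,158),(-26,-30,158),(-26,-30,102),(-26,30,102)],float)
def W(p,L):return L@E_('z',np.degrees(p[2])).T+[p[0],p[1],0]
p0=[628.4,375.8,np.radians(55.85)]
obs=[]
for n in("scene","side"):
    d=dict(np.load(n+"0.npz"));g=cv2.cvtColor(d["frame"],cv2.COLOR_BGR2GRAY);G=cv2.resize(g,None,fx=4,fy=4,interpolation=cv2.INTER_CUBIC)
    for nm,L,win in(("w",Lw,9),("h",Lh[2:],9)):
        u=proj(d,W(p0,L));c=((u+.5)*4-.5).astype(np.float32).reshape(-1,1,2)
        r=cv2.cornerSubPix(G,c.copy(),(win,win),(-1,-1),(3,40,.01)).reshape(-1,2);r=(r+.5)/4-.5
        print(n,nm,(r-u).round(1).tolist());obs.append((d,L,r,nm))
def f(p):
    r=[]
    for d,L,u,nm in obs:
        X=L.copy()
        if nm=="w":X[:,1]*=p[3];X[:,2]=130+(X[:,2]-130)*p[4]
        else:X[:,0]=p[5]
        r.append((proj(d,W(p,X))-u).ravel())
    return np.r_[np.hstack(r),(p[3]-1)*20,(p[4]-1)*20,(p[5]+22)/4]
o=least_squares(f,[*p0,1,1,-22],loss='soft_l1',x_scale=[100,100,1,1,1,10])
C=np.linalg.inv(o.jac.T@o.jac)*.36
print(o.x[:2].round(1),np.degrees(o.x[2]).round(2),o.x[3:].round(2),"sd",np.sqrt(np.diag(C))[:2].round(1),np.degrees(np.sqrt(C[2,2])).round(2),f(o.x).round(1))
```

```text
scene w [[0.4, -1.5], [-1.0, -0.5], [-0.6, -0.5], [-0.6, -0.6]]
scene h [[-0.4, 1.2], [-0.7, 0.0]]
side w [[-0.0, -0.0], [-1.2, -1.0], [0.0, 0.0], [0.8, 2.0]]
side h [[-0.0, -0.5], [-0.6, -0.3]]
[628.6 377.8] 56.19 [  0.98   1.02 -23.25] sd [1.1 1.2] 2.02 [-0.4  1.   0.3 -0.1 -0.1  0.4  0.6  0.6 -0.  -1.3  0.3 -0.1 -0.  -0.5
  0.5  0.4 -0.6 -0.1 -0.8 -2.1 -0.3  0.4  0.3  0.3 -0.5  0.4 -0.3]
```

```bash
cat >> h.py <<'E'
FIN=dict(psi=-15,yaw=56.1,rd=(628.5,376.8),flip=1,g=100,dist=105)
E
python3 - <<'E'
from h import *
k=kin()[0];s=json.loads(open("log.txt").read().splitlines()[-1]);q0=np.array(s[0])
_,f=frames(48.6,LAZ,**FIN)
qf,c=ik(*f,[29,28,102,-60,34,-153],k);ff=(f[0]+[0,0,70]-40*E_('z',56.1)[:,0],f[1]);qh,c2=ik(*ff,qf,k)
print(q0.round(1),qh.round(1),qf.round(1),c,c2,f[0].round(1))
a=np.array([-.75,-.009,-.661]);a/=np.linalg.norm(a)
def show(q):
    p=rows(q)@k;R=rot(q);gp=p+155*R[:,2];b=gp-100*(R@a);return b.round().astype(int).tolist(),gp.round().astype(int).tolist(),p.round().astype(int).tolist()
n=24
for i in range(0,n+1,2):print(i,*show(q0+(qh-q0)*i/n))
print(show(qf))
dq=(qh-q0)/n*8;print("deg/s",dq.round())
E
```

```text
[  0.8  38.   61.9 -48.9  91.7  14.6] [  27.2   17.6  105.2  -54.7   36.5 -163.7] [  29.5   28.2  102.   -63.6   34.2 -151. ] 4.2751993036807806e-23 7.750445685294608e-26 [419.5 323.1 242.3]
0 [623, -56, 188] [622, -54, 288] [643, 63, 387]
2 [607, -33, 183] [624, -31, 282] [631, 87, 382]
4 [591, -15, 182] [623, -7, 276] [617, 110, 377]
6 [577, -2, 182] [622, 18, 269] [601, 133, 371]
8 [566, 8, 185] [618, 44, 262] [585, 155, 365]
10 [560, 17, 189] [612, 70, 255] [566, 176, 359]
12 [559, 26, 193] [603, 98, 248] [546, 196, 353]
14 [563, 39, 198] [593, 125, 240] [525, 215, 347]
16 [571, 58, 202] [579, 152, 232] [502, 233, 340]
18 [579, 83, 204] [563, 180, 225] [478, 250, 333]
20 [585, 116, 205] [545, 207, 216] [452, 265, 326]
22 [587, 156, 204] [523, 233, 208] [425, 278, 319]
24 [582, 201, 200] [499, 258, 200] [397, 290, 312]
([604, 234, 130], [521, 291, 130], [420, 323, 242])
deg/s [  9.  -7.  14.  -2. -18. -59.]
```

```bash
cat > plan.py <<'E'
from h import *
k=kin()[0];q0=np.array(json.loads(open("log.txt").read().splitlines()[-1])[0])
_,f=frames(48.6,LAZ,**FIN)
qf,c=ik(*f,[29,28,102,-60,34,-153],k);qh,c2=ik(f[0]+[0,0,55]-20*E_('z',56.1)[:,0],f[1],qf,k);print(qh.round(1),c2)
p,R=getcmd();Q=[q0+(qh-q0)*(3*u*u-2*u**3) for u in np.linspace(0,1,31)[1:]]
for b in range(3):
    out=[]
    for q in Q[b*10:b*10+10]:
        a,w=delta(rows(q)@k,rot(q),p,R);out.append([*a.round().astype(int).tolist(),*w.round(2).tolist(),1])
    print(out);r=out[-1];p,R=p+R@r[:3],R@Ro.from_rotvec(r[3:6]).as_matrix()
E
python3 plan.py
```

```text
[  28.4   21.1  102.9  -56.    36.6 -161.2] 1.8466109664433947e-27
[[-1, -1, -2, -0.0, 0.0, -0.01, 1], [2, -2, -3, -0.01, 0.0, -0.05, 1], [5, -5, -6, -0.03, 0.0, -0.1, 1], [10, -9, -9, -0.05, -0.0, -0.18, 1], [16, -13, -12, -0.08, -0.0, -0.27, 1], [23, -19, -17, -0.11, -0.01, -0.38, 1], [31, -26, -22, -0.15, -0.02, -0.51, 1], [40, -34, -27, -0.19, -0.04, -0.65, 1], [49, -42, -33, -0.23, -0.06, -0.8, 1], [59, -52, -39, -0.27, -0.09, -0.96, 1]]
[[13, 4, -8, -0.04, -0.03, -0.17, 1], [27, 7, -16, -0.07, -0.07, -0.34, 1], [42, 10, -24, -0.1, -0.11, -0.52, 1], [57, 13, -33, -0.13, -0.16, -0.71, 1], [72, 15, -41, -0.15, -0.22, -0.89, 1], [88, 16, -49, -0.17, -0.28, -1.08, 1], [105, 17, -56, -0.18, -0.34, -1.26, 1], [121, 18, -64, -0.18, -0.41, -1.43, 1], [137, 17, -71, -0.17, -0.48, -1.6, 1], [152, 17, -77, -0.16, -0.56, -1.76, 1]]
[[-5, 13, -8, 0.02, -0.04, -0.17, 1], [-9, 25, -16, 0.04, -0.08, -0.32, 1], [-13, 36, -24, 0.06, -0.12, -0.46, 1], [-16, 47, -30, 0.09, -0.15, -0.58, 1], [-19, 56, -36, 0.11, -0.17, -0.69, 1], [-21, 64, -41, 0.13, -0.19, -0.79, 1], [-22, 71, -45, 0.15, -0.21, -0.86, 1], [-23, 76, -48, 0.17, -0.22, -0.92, 1], [-23, 79, -50, 0.18, -0.22, -0.96, 1], [-24, 80, -50, 0.18, -0.23, -0.97, 1]]
```

>>> apply_moves --series '[[[-1, -1, -2, 0, 0, -0.01, 1], [2, -2, -3, -0.01, 0, -0.05, 1], [5, -5, -6, -0.03, 0, -0.1, 1], [10, -9, -9, -0.05, 0, -0.18, 1], [16, -13, -12, -0.08, 0, -0.27, 1], [23, -19, -17, -0.11, -0.01, -0.38, 1], [31, -26, -22, -0.15, -0.02, -0.51, 1], [40, -34, -27, -0.19, -0.04, -0.65, 1], [49, -42, -33, -0.23, -0.06, -0.8, 1], [59, -52, -39, -0.27, -0.09, -0.96, 1]]]'

```text
time_s: 8.85
ee_pos: [603.2, 139.6, 364.4]
tcp_rot: [[-0.751, 0.645, 0.141], [0.349, 0.568, -0.745], [-0.561, -0.511, -0.652]]
contact_force: [-0.5, 0.3, 0.1]
gripper_width: 15.9
grasp_force: 58.4
```

>>> apply_moves --series '[[[13, 4, -8, -0.04, -0.03, -0.17, 1], [27, 7, -16, -0.07, -0.07, -0.34, 1], [42, 10, -24, -0.1, -0.11, -0.52, 1], [57, 13, -33, -0.13, -0.16, -0.71, 1], [72, 15, -41, -0.15, -0.22, -0.89, 1], [88, 16, -49, -0.17, -0.28, -1.08, 1], [105, 17, -56, -0.18, -0.34, -1.26, 1], [121, 18, -64, -0.18, -0.41, -1.43, 1], [137, 17, -71, -0.17, -0.48, -1.6, 1], [152, 17, -77, -0.16, -0.56, -1.76, 1]]]'

```text
time_s: 10.1
ee_pos: [489.6, 260.3, 320.2]
tcp_rot: [[-0.318, -0.771, 0.552], [-0.885, 0.033, -0.464], [0.339, -0.636, -0.693]]
contact_force: [0.8, 0.0, -0.5]
gripper_width: 16.0
grasp_force: 58.4
```

>>> apply_moves --series '[[[-5, 13, -8, 0.02, -0.04, -0.17, 1], [-9, 25, -16, 0.04, -0.08, -0.32, 1], [-13, 36, -24, 0.06, -0.12, -0.46, 1], [-16, 47, -30, 0.09, -0.15, -0.58, 1], [-19, 56, -36, 0.11, -0.17, -0.69, 1], [-21, 64, -41, 0.13, -0.19, -0.79, 1], [-22, 71, -45, 0.15, -0.21, -0.86, 1], [-23, 76, -48, 0.17, -0.22, -0.92, 1], [-23, 79, -50, 0.18, -0.22, -0.96, 1], [-24, 80, -50, 0.18, -0.23, -0.97, 1]]]'

```text
time_s: 11.35
ee_pos: [409.0, 307.7, 296.3]
tcp_rot: [[0.524, -0.544, 0.655], [-0.567, -0.797, -0.208], [0.636, -0.262, -0.726]]
contact_force: [0.5, 0.1, -0.6]
gripper_width: 15.7
grasp_force: 58.5
```

Run:
```python
from h import *
for r in([59,-52,-39,-.27,-.09,-.96],[152,17,-77,-.16,-.56,-1.76],[-24,80,-50,.18,-.23,-.97]):applied(r)
s=log();p,R=getcmd();print(s["time_s"],s["q"].round(1),s["ee_pos"].round(1),p.round(1),s["gripper_width"])
print("rot err cmd vs meas deg",np.degrees(Ro.from_matrix(R.T@s["tcp_rot"]).as_rotvec()).round(2))
_,f=frames(48.6,LAZ,**FIN);print(delta(*f,p,R))
```

```text
11.35 [  28.4   21.3  102.7  -55.9   36.7 -160.8] [409.  307.7 296.3] [408.6 306.7 296.8] 15.726889438026747
rot err cmd vs meas deg [-0.14  0.17  0.56]
(array([-38. ,  -5. ,  43.4]), array([-0.0007,  0.0048,  0.0024]))
```

>>> apply_moves --series '[[[-4, 0, 4, 0, 0, 0, 1], [-9, -1, 10, 0, 0.001, 0, 1], [-14, -2, 16, 0, 0.002, 0.001, 1], [-20, -3, 23, 0, 0.003, 0.001, 1], [-26, -3.5, 30, 0, 0.004, 0.002, 1], [-31, -4, 36, 0, 0.005, 0.002, 1], [-35, -5, 40, 0, 0.005, 0.002, 1], [-37, -5, 42.5, 0, 0.005, 0.002, 1], [-38, -5, 43.4, 0, 0.005, 0.002, 1], [-38, -5, 43.4, 0, 0.005, 0.002, 1]]]'

```text
time_s: 12.6
ee_pos: [420.5, 324.1, 242.4]
tcp_rot: [[0.519, -0.545, 0.659], [-0.568, -0.795, -0.211], [0.639, -0.265, -0.722]]
contact_force: [0.0, 0.3, -0.5]
gripper_width: 15.8
grasp_force: 58.5
```

Run:
```python
from h import *
from station import arm
import cv2
applied([-38,-5,43.4,0,.005,.002]);s=log();p,R=getcmd()
P=s["ee_pos"];T=np.array(s["tcp_rot"]);print(s["time_s"],s["q"].round(1),P.round(1),p.round(1),s["contact_force"].round(1))
a=np.array([-.75,-.009,-.661]);a/=np.linalg.norm(a);gp=P+155*T[:,2];ax=T@a;b=gp-100*ax
print("axis",ax.round(3),"base",b.round(1),"mid59",(b+59*ax).round(1))
for n in("scene","side","wrist"):
    d=arm.get_image(n);np.savez(n+"5.npz",**{k:np.array(v) for k,v in d.items()});f=d["frame"]
    u=proj(d,[b,b+59*ax,b+92*ax,b+112*ax]);print(n,u.round(1).tolist())
    hsv=cv2.cvtColor(f,cv2.COLOR_BGR2HSV);m=cv2.inRange(hsv,(5,120,40),(18,255,190))
    roi=np.zeros_like(m);cv2.line(roi,*[tuple(int(v) for v in x) for x in u[[0,2]]],255,16 if n!="wrist" else 50);m&=roi
    m=cv2.morphologyEx(m,cv2.MORPH_OPEN,np.ones((2,2),np.uint8))
    ys,xs=np.nonzero(m)
    if len(xs)>30:
        vx,vy,cx,cy=cv2.fitLine(np.c_[xs,ys].astype(np.float32),cv2.DIST_HUBER,0,.01,.01).ravel()
        t=u[2]-u[0];print(len(xs),"angle",np.degrees(np.arctan(vy/vx)).round(2),"pred",np.degrees(np.arctan(t[1]/t[0])).round(2),"perp off",((cx-u[0][0])*t[1]-(cy-u[0][1])*t[0])/np.linalg.norm(t), xs.min(),xs.max(),ys.min(),ys.max())
```

```text
12.6 [  29.5   28.4  101.8  -63.8   34.5 -150.3] [420.5 324.1 242.4] [419.5 323.1 242.4] [ 0.   0.3 -0.5]
axis [-0.82   0.573  0.001] base [604.6 234.1 130.4] mid59 [556.2 267.9 130.4]
scene [[314.6, 212.0], [282.7, 211.1], [265.0, 210.7], [254.2, 210.4]]
245 angle -0.12 pred 1.47 perp off 2.4963722997144795 268 316 207 220
side [[327.5, 211.4], [299.9, 211.2], [284.4, 211.2], [275.1, 211.1]]
182 angle -0.16 pred 0.26 perp off 0.7168816657791965 287 328 204 216
wrist [[318.6, 147.2], [317.4, 251.3], [316.6, 323.2], [316.0, 373.0]]
4116 angle 87.12 pred -89.33 perp off 6.089720477910187 293 342 137 315
```

Run:
```python
import numpy as np
for n,xs,y in(("scene",(272,283,295,308),(203,222)),("side",(290,300,318),(202,221))):
    f=np.load(n+"5.npz")["frame"]
    for x in xs:print(n,x,[f"{r}:{g}:{b}" for b,g,r in f[y[0]:y[1],x]])
f=np.load("wrist5.npz")["frame"]
for y in(170,250,300):print("w",y,[f"{x}={f[y,x,2]}:{f[y,x,1]}:{f[y,x,0]}" for x in range(286,352,4)])
```

```text
scene 272 ['25:25:25', '20:17:20', '23:27:26', '88:79:72', '200:152:111', '230:158:95', '224:147:79', '189:120:60', '151:90:44', '117:71:29', '94:56:25', '87:52:24', '98:66:43', '141:96:80', '148:92:78', '152:86:67', '149:79:60', '150:79:59', '150:81:62']
scene 283 ['37:39:40', '15:14:17', '9:10:17', '63:50:39', '191:149:110', '231:164:101', '227:150:80', '192:123:62', '151:92:41', '121:72:31', '95:54:21', '87:52:21', '79:51:32', '71:65:67', '70:72:74', '70:69:74', '73:73:78', '69:69:72', '69:69:74']
scene 295 ['51:53:56', '20:21:23', '16:18:13', '63:49:39', '193:150:112', '233:161:98', '229:152:84', '198:126:64', '158:97:43', '122:75:33', '98:58:24', '89:53:22', '97:55:31', '139:82:66', '156:92:79', '131:82:71', '95:62:52', '80:55:49', '80:62:54']
scene 308 ['135:132:126', '136:134:129', '136:134:131', '138:133:129', '177:124:88', '229:149:81', '232:155:86', '204:129:66', '162:97:42', '128:77:36', '101:59:24', '88:54:25', '79:60:49', '64:86:104', '59:95:117', '81:106:123', '120:128:131', '138:138:133', '143:138:135']
side 290 ['18:18:21', '55:36:24', '121:75:38', '122:77:41', '152:1
[... 951 characters left out ...]
1:79', '338=138:115:107', '342=143:124:114', '346=144:125:115', '350=141:121:112']
w 250 ['286=129:81:68', '290=128:82:69', '294=128:87:74', '298=124:88:76', '302=188:189:185', '306=224:225:221', '310=234:235:230', '314=204:174:146', '318=191:143:94', '322=162:109:61', '326=144:92:48', '330=125:79:42', '334=95:62:39', '338=134:105:96', '342=136:110:101', '346=117:96:88', '350=114:89:80']
w 300 ['286=133:116:110', '290=136:122:116', '294=136:121:115', '298=125:103:96', '302=149:96:52', '306=172:117:67', '310=200:152:103', '314=211:167:121', '318=189:139:90', '322=162:107:60', '326=143:90:48', '330=124:79:41', '334=93:57:31', '338=122:88:80', '342=132:103:97', '346=119:95:89', '350=119:97:90']
```

The tube's edges in the scene image (rows 207–215) match the prediction within about 0.5 px and 1°. The label edge hasn't moved in the hand. I'll let it settle, then hand it in.

>>> apply_moves --series '[[[0, 0, 0, 0, 0, 0, 1], [0, 0, 0, 0, 0, 0, 1], [0, 0, 0, 0, 0, 0, 1], [0, 0, 0, 0, 0, 0, 1], [0, 0, 0, 0, 0, 0, 1], [0, 0, 0, 0, 0, 0, 1]]]'

```text
time_s: 13.5
ee_pos: [420.5, 324.2, 242.3]
tcp_rot: [[0.519, -0.545, 0.659], [-0.568, -0.795, -0.211], [0.639, -0.265, -0.722]]
contact_force: [0.4, -0.6, 0.1]
gripper_width: 15.8
grasp_force: 58.5
```

```bash
python3 -c "
from station import arm
s=arm.read_state();print(s['ee_pos'].round(1),abs(s['qd']).max().round(2),s['grasp_force'])
print(arm.finish_job())"
```

```text
[420.5 324.2 242.3] 0.14 58.480238914489746
the job is handed in; nothing more can be done
None
```

The job is handed in at 13.5 s: the tall tube came straight up out of the heater and is held still and level in front of the reader, label to the glass, centred within about 1 mm of the measured window centre and about 100 mm from it; the verdict was not shown.

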